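Seat a mortar prism in the corner of a measuring fence

TASK

Push the long mortar prism back across the bench until its long side lies flush against the metal fence, and slide it along the fence until its end meets the steel end stop, so that it sits fully home in the corner ready for measuring. Only push it: keep it flat on the bench, do not pinch or lift it, and never press hard. Leave the tin, the mortar cube, the wooden block and the jar where they stand.

Things in the scene. Friction and masses are not known exactly. Their poses are not given: they have to be found in the camera images.
- prism: Grey mortar prism, a plain bar 40 (x) x 160 (y) x 40 (z) mm, 0.4 to 0.8 kg, lying loose on the bench. Origin at the centre of its underside; long axis y. It starts on the robot's side of the fence, 25 to 50 mm short of it and roughly parallel (within about 11 degrees), with 70 mm or more between its end and the end stop.
- fence: Straight aluminium fence fixed to the bench, running roughly left-right: upright bar 12 (x) x 440 (y) x 26 (z) mm, low bolted foot strip behind; an oven handle juts out above, 20 mm or more behind the front face, 150 mm up. Origin on the bench under the middle of the bar's front face; y runs along the fence, +x away from the robot into the bar. A prism flush against it has its origin at x = -20 mm in this frame.
- end_stop: Fixed steel block 60 (x) x 30 (y) x 32 (z) mm against the fence near its left or right end (varies; the tin stands near the other end), small screw on top to 41 mm. Axes parallel to the fence's. Origin on the bench at mid width, 34 mm in front of the fence's face; block spans x -26 to +34, y -15 to +15 mm. A prism touching it has its origin 95 mm away along y.
- tin: Round aluminium sample tin with lid, diameter 59 mm, 38 mm high, loose and light; stands against the fence near the end that has no stop. Origin at the centre of its underside. To be left alone.
- cube: Grey mortar cube, 50 mm, loose, standing on the bench to the left or the right of the work (swaps with the wooden block). Origin at the centre of its underside. To be left alone.
- wood_block: Wooden block 40 (x) x 110 (y) x 28 (z) mm, loose, to the other side of the work from the cube. Origin at the centre of its underside. To be left alone.
- jar: Clear screw jar with pale lid, diameter 68 mm, 104 mm high, loose, far to the left, in front of a big fixed analyser cabinet (front at world x 0.52 m, y 0.12 to 0.56 m, 0.32 m high, a hopper on it to 0.48 m). Origin at the centre of its underside. To be left alone.
Not all that is in view belongs to the job. What is shaped like the end_stop but blue or yellow is not meant.

How it is judged:
By the outcome, as a careful person would: the job done as asked, in the order asked, and still so for the second after the job is handed in, with the robot touching nothing.
It also fails if it takes over 51 s, if anything falls off the work surface, if the arm or the gripper's body presses on something with over 40 N, if the wrist force passes 120 N, or if a joint passes its speed limit or range.

ROBOT

A 7-joint arm with a two-finger parallel gripper is mounted at the origin on a cart in front of the work surface, level with it; the furniture and walls round the work are solid. World frame = base frame: x ahead of the robot, y to its left, z up, the work surface at z = 0. Lengths are in mm, angles in rad, forces in N, time in s.
With the tool pointing down it reaches from about 350 to 900 mm from the base axis. Payload 7.2 kg.
Tool frame: the origin (TCP) lies midway between the tips of the shut fingers; the grasp point (between the pads) lies 19 mm behind it; z points along the fingers, y is the direction in which the jaws open and shut (so a half turn about z gives the same grasp; the last joint's range is limited). The gripper opens to 85 mm and grips with 20 to 120 N. Pads are 22 mm wide; open, the fingers measure 114 mm over their backs; the gripper's body (76 mm by 85 mm) begins 54 mm behind the grasp point. The pads swing forward as they close: fully open they stand 13 mm farther back than shut.
Start: joints at [-1.2, 0.411, -0.013, 1.596, 0.006, 1.134, -0.082], TCP at [265.543, 565.788, 231.297] pointing down, gripper open.
Joint ranges: [-2.95, 2.95], [-0.29, 1.99], [-1.47, 1.44], [0.14, 2.54], [-1.03, 4.17], [0.13, 1.85], [-2.86, 2.86]. Speed limits (rad/s): [2.39, 2.39, 3.01, 3.01, 3.14, 3.14, 3.14].

INTERFACE

Orientations are given as a unit quaternion [x, y, z, w].
In Python, from plant import get_obs, read_camera, camera_model, finish_job gives the robot as it stands. The module is installed in compiled form; this text tells all that it offers.
- The arm moves only by the shell command python3 -m crank 'ROWS' [FORCE]. ROWS is JSON, a list of rows, each an object with "linear": the shift along the tool's x, y, z in mm, a list of three; "turn": the turn about the tool's z in rad; "claw": the opening, from -1 (shut) to 1 (fully open). A call has 1 to 8 rows; each row is the pose to reach, as a shift and turn from the pose commanded when the call began, along the tool's axes at that moment; what a row does not reach only later rows make up. A row lasts 1/10 s, in which the tool goes at most 50 mm and 8.59 degrees, less where a joint would pass 70% of its speed; a pose out of reach is approached as far as the arm can. A call with a gripper value outside its range is refused whole. The fingers move at their own pace and stop on an object; FORCE is the grip in N (left out, the last holds). Time passes only in rows, so rows that repeat a pose let the fingers close. It gives the time, the measured TCP pose, the force and the opening at its end, in the units of the state.
- get_obs(): the state, without advancing time (a new reading comes with each control period).
- read_camera(name): name is "scene" or "side" or "wrist"; returns the picture (420x560x3 uint8, red, green, blue); there is no depth.
- camera_model(name): a dict with "camera_matrix" (3x3 intrinsics, pixels), "R" (3x3) and "t" (3): a world point X has camera coordinates R X + t; the wrist camera has in their place "hand_eye" (4x4, takes a point from camera to tool coordinates, whose origin is the TCP and whose axes are the flange's). Camera axes: x right, y down, z forward; pixel columns grow to the right and rows downward; lengths in mm; the calibration is good to about 2 mm. The wrist camera is an equidistant fisheye: a pixel r from the principal point sees the ray r / f radians off the axis. A picture is of the moment at which its call begins: read the wrist's pose just before it. camera_model takes no time and is no camera call.
- finish_job(): hands the job in, once; it reports no verdict.
The state is a dict: "time": time; "joints": joint angles; "dq": joint speeds; "joint_torque": joint torques, N m; "tcp_pos": TCP position; "ee_rot": TCP orientation; "ft_force": force on the tool from outside, world axes, zero at the start; "ft_torque": the same for the moment, N m; "finger_gap": finger opening in mm.
Only numpy, scipy, OpenCV 4.12 (cv2) and the standard library are available. Lean on these libraries where they do the work, as an engineer would, in place of code of your own. Each camera call takes 0.05 s, during which the arm holds its last target.

## Working session

There is one attempt and no reset: what is moved stays moved. The work goes in short steps, Python scripts to look and compute and a shell command to move; the robot and the scene stay as the last step left them, time stands still between calls to the robot, and variables do not carry over. Pictures are saved under pics/ and viewed, and the job is handed in when it is done.

```bash
mkdir -p pics; python3 - <<'E'
from plant import *
import cv2
o=get_obs();print({k:o[k] for k in('time','tcp_pos','ee_rot','ft_force','finger_gap')})
for n in('scene','side','wrist'):
    cv2.imwrite(f'pics/{n}0.png',read_camera(n)[:,:,::-1]); print(n,camera_model(n))
E
```

```text
{'time': 0.0, 'tcp_pos': array([265.3394509 , 565.32286199, 230.44273552]), 'ee_rot': array([ 2.17608756e-01,  9.76035753e-01, -7.91631453e-04, -1.10159132e-04]), 'ft_force': array([ 0.15266555, -0.45235594, -0.16225733]), 'finger_gap': 85.51181374306363}
scene {'camera_matrix': array([[546.73592372,   0.        , 275.21409015],
       [  0.        , 546.73592372, 202.97496435],
       [  0.        ,   0.        ,   1.        ]]), 'R': array([[ 0.60580571, -0.79552323,  0.01192597],
       [-0.3278985 , -0.26330213, -0.90727866],
       [ 0.72490139,  0.54572408, -0.42036081]]), 't': array([-449.52028375,  183.82574173, 1659.30541367])}
side {'camera_matrix': array([[504.60613117,   0.        , 270.86801393],
       [  0.        , 504.60613117, 213.91641611],
       [  0.        ,   0.        ,   1.        ]]), 'R': array([[-0.99756318, -0.06915555,  0.00923074],
       [-0.04958141,  0.60960645, -0.79115211],
       [ 0.04908544, -0.78968189, -0.61154978]]), 't': array([ 516.56708292,  145.77500988, 1589.51846645])}
wrist {'camera_matrix': array([[325.1922621 ,   0.        , 275.58067112],
       [  0.        , 325.1922621 , 211.35791426],
       [  0.        ,   0.        ,   1.        ]]), 'hand_eye': array([[ 1.37640191e-04, -9.59534232e-01, -2.81591972e-01,
         7.07922923e+01],
       [ 9.99999957e-01,  2.05498039e-04, -2.11448566e-04,
        -2.29597142e-01],
       [ 2.60758735e-04, -2.81591931e-01,  9.59534219e-01,
        -1.42974439e+02],
       [ 0.00000000e+00,  0.00000000e+00,  0.00000000e+00,
         1.00000000e+00]])}
```

View pics/scene0.png

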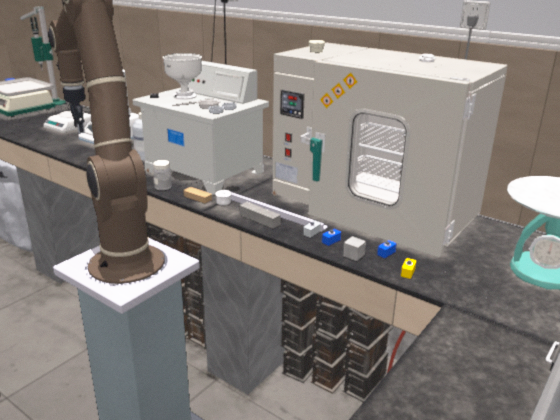

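View pics/side0.png

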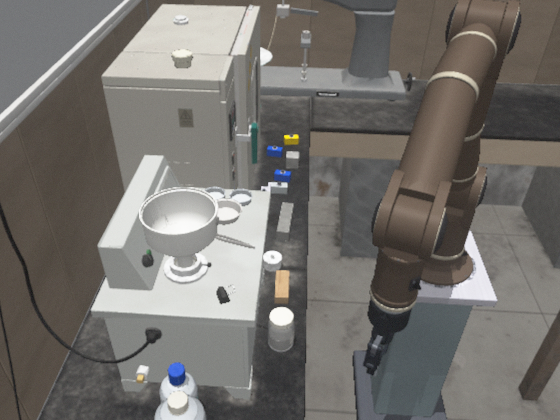

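View pics/wrist0.png

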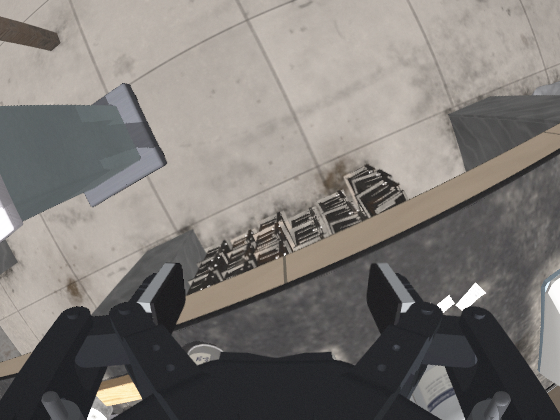

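The scene view shows the prism at (260,214), the tin at (223,197), the wood block at (199,194), the grey steel stop at (313,229), blue look-alikes at (331,237) and (387,248), a yellow one at (408,267), and the cube at (354,249). Next I enlarge this area.

```bash
cat > h.py <<'E'
import numpy as np, cv2
from plant import *
from scipy.spatial.transform import Rotation as Ro
def ray(n,p,z,pose=None):
    m=camera_model(n);K=m['camera_matrix'];p=np.asarray(p,float)
    if n!='wrist':
        d=m['R'].T@np.linalg.solve(K,[p[0],p[1],1]);c=-m['R'].T@m['t']
    else:
        v=np.array([(p[0]-K[0,2])/K[0,0],(p[1]-K[1,2])/K[1,1]]);r=np.hypot(*v)
        d=np.array([*(v/r*np.sin(r)),np.cos(r)]) if r>0 else np.array([0,0,1.])
        H=m['hand_eye'];R=Ro.from_quat(pose[1]).as_matrix()
        d=R@H[:3,:3]@d;c=R@H[:3,3]+pose[0]
    return c+d*(z-c[2])/d[2]
def proj(n,X,pose=None):
    m=camera_model(n);K=m['camera_matrix'];X=np.asarray(X,float)
    if n!='wrist':
        u=K@(m['R']@X+m['t']);return u[:2]/u[2]
    H=m['hand_eye'];R=Ro.from_quat(pose[1]).as_matrix()
    c=H[:3,:3].T@(R.T@(X-pose[0])-H[:3,3]);th=np.arctan2(np.hypot(c[0],c[1]),c[2])
    return K[:2,2]+K[0,0]*th*c[:2]/np.hypot(c[0],c[1])
E
python3 - <<'E'
from h import *
a=cv2.imread('pics/scene0.png')[150:290,180:420];cv2.imwrite('pics/sc0.png',cv2.resize(a,None,fx=3.3,fy=3.3,interpolation=cv2.INTER_CUBIC))
a=cv2.imread('pics/side0.png')[120:310,220:340];cv2.imwrite('pics/sd0.png',cv2.resize(a,None,fx=3.1,fy=3.1,interpolation=cv2.INTER_CUBIC))
for n,p,z in[('scene',(260,212),40),('scene',(313,228),32),('scene',(223,195),38),('side',(285,218),40),('side',(278,187),32),('side',(272,259),38)]:print(n,p,ray(n,p,z).round())
E
```

```text
scene (260, 212) [ 468. -142.   40.]
scene (313, 228) [ 496. -345.   32.]
scene (223, 195) [498.  60.  38.]
side (285, 218) [ 480. -126.   40.]
side (278, 187) [ 514. -317.   32.]
side (272, 259) [509.  76.  38.]
```

View pics/sc0.png

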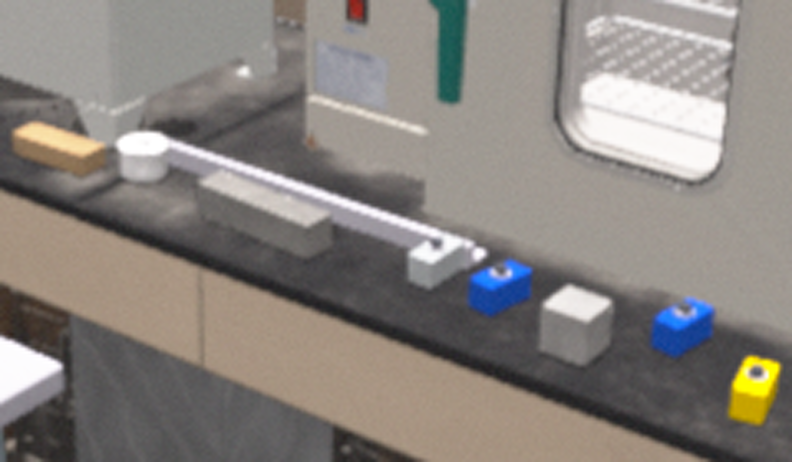

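View pics/sd0.png

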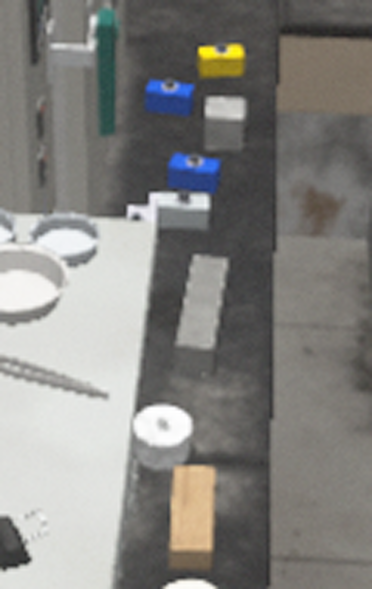

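The stop is the grey steel block, enlarged (437,262) / scene (313,229). It touches the fence's right end, opposite the tin. The two blue blocks and the yellow one are decoys. I'll bring the wrist camera over the work.

```bash
cat >> h.py <<'E'
def pose():
    o=get_obs();return o['tcp_pos'],o['ee_rot']
def tool(target):
    p,q=pose();R=Ro.from_quat(q).as_matrix();return (R.T@(np.asarray(target)-p)).round(1)
E
python3 - <<'E'
from h import *
for t in[(330,250,235),(400,-130,235)]:print(tool(t))
E
```

```text
[-192.5 -258.2   -4. ]
[-417.3 -572.4   -3.6]
```

```bash
python3 -m crank '[{"linear":[-29,-40,-2],"turn":-0.1,"claw":1},{"linear":[-58,-80,-4],"turn":-0.2,"claw":1},{"linear":[-88,-120,-4],"turn":-0.3,"claw":1},{"linear":[-117,-160,-4],"turn":-0.4,"claw":1},{"linear":[-146,-200,-4],"turn":-0.44,"claw":1},{"linear":[-175,-240,-4],"turn":-0.44,"claw":1},{"linear":[-204,-280,-4],"turn":-0.44,"claw":1},{"linear":[-233,-320,-4],"turn":-0.44,"claw":1}]'
python3 -c "
from h import *
print(tool((400,-130,235)),pose())"
```

```text
time: 0.95
tcp_pos: [340.4, 175.1, 235.3]
ee_rot: [-0.001, 1.0, 0.0, 0.0]
ft_force: [1.5, 0.2, 0.8]
finger_gap: 85.1
[-5.920e+01 -3.051e+02  2.000e-01] (array([340.40497078, 175.06438246, 235.31860128]), array([-6.08992400e-04,  9.99999786e-01,  2.17474100e-04,  1.03128589e-04]))
```

```bash
python3 -m crank '[{"linear":[-9,-44,0],"turn":0,"claw":1},{"linear":[-18,-88,0],"turn":0,"claw":1},{"linear":[-27,-132,0],"turn":0,"claw":1},{"linear":[-36,-176,0],"turn":0,"claw":1},{"linear":[-45,-220,0],"turn":0,"claw":1},{"linear":[-54,-264,0],"turn":0,"claw":1},{"linear":[-60,-305,0],"turn":0,"claw":1},{"linear":[-60,-305,0],"turn":0,"claw":1}]'
python3 - <<'E'
from h import *
import pickle
P=pose();im=read_camera('wrist')[:,:,::-1];cv2.imwrite('pics/w1.png',im);pickle.dump(P,open('pics/w1.pkl','wb'));print(P)
cv2.imwrite('pics/s1.png',read_camera('scene')[:,:,::-1])
E
```

```text
time: 1.75
tcp_pos: [400.9, -132.9, 235.6]
ee_rot: [0.003, 1.0, -0.001, 0.001]
ft_force: [-0.6, 0.9, -0.2]
finger_gap: 85.6
(array([ 400.94656894, -132.88439382,  235.61407825]), array([ 2.87708692e-03,  9.99995229e-01, -9.87834680e-04,  5.37010001e-04]))
```

View pics/w1.png

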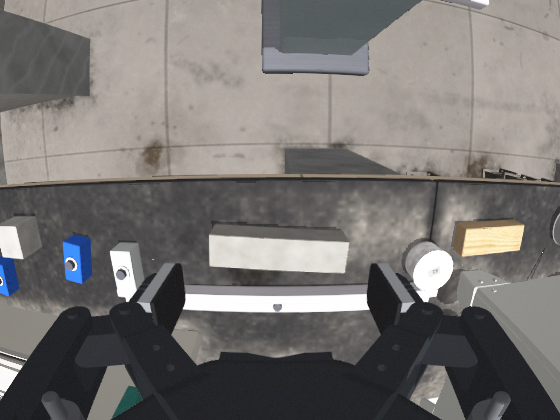

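The wrist view shows the prism at (210-348, 225-272), the fence bar at (185-410, 285-312), the grey stop at (125,270), the tin at (430,264) and the blue decoy at (77,259). Next I zoom in for corners.

```bash
python3 - <<'E'
import cv2
a=cv2.imread('pics/w1.png')
cv2.imwrite('pics/w1a.png',cv2.resize(a[215:320,95:295],None,fx=4,fy=4,interpolation=cv2.INTER_CUBIC))
cv2.imwrite('pics/w1b.png',cv2.resize(a[215:320,265:465],None,fx=4,fy=4,interpolation=cv2.INTER_CUBIC))
E
```

```text
(no output)
```

View pics/w1a.png

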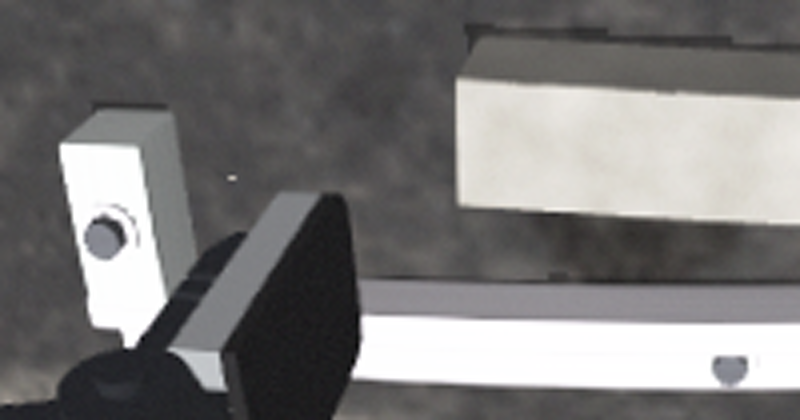

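View pics/w1b.png

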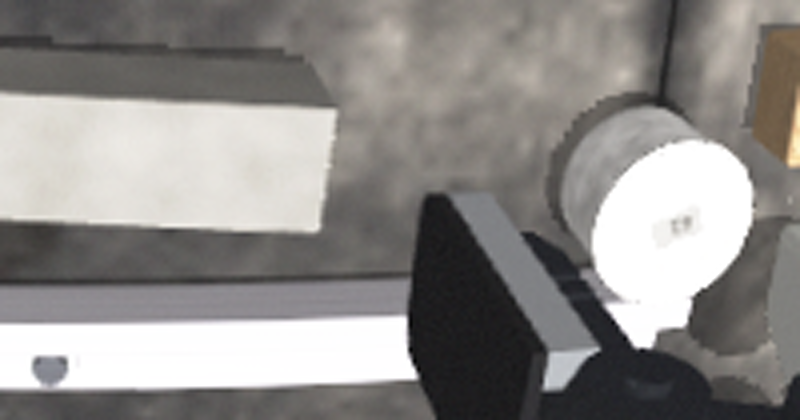

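```bash
python3 - <<'E'
from h import *
import pickle
P=pickle.load(open('pics/w1.pkl','rb'))
for n,p,z in[('prNL',(209.25,234.5),40),('prFL',(210,266.5),40),('prNR',(349.25,241.5),40),('prFR',(345.25,273.25),40),
 ('fT1',(185.5,294.25),26),('fT2',(292.5,295.5),26),('fT3',(367.5,294.5),26),('fB1',(186.25,284.75),0),('fB2',(292.5,285.75),0),('fB3',(366.25,283.25),0),
 ('stNL',(110,250.75),32),('stNR',(129.5,251.25),32),('stFL',(117.5,296.25),32),('stbase',(138.75,243),0),('tin',(433,270),38)]:
  print(n,ray('wrist',p,z,P).round(1))
E
```

```text
prNL [ 456.3 -209.    40. ]
prFL [ 496.5 -211.3   40. ]
prNR [465.7 -50.4  40. ]
prFR [506.2 -52.1  40. ]
fT1 [ 544.5 -250.9   26. ]
fT2 [ 543.8 -113.5   26. ]
fT3 [545.9 -16.3  26. ]
fB1 [ 545.  -256.6    0. ]
fB2 [ 544.3 -112.4    0. ]
fB3 [543.7 -11.7   0. ]
stNL [ 483.3 -345.9   32. ]
stNR [ 482.9 -316.9   32. ]
stFL [ 551.  -349.4   32. ]
stbase [ 484.5 -317.5    0. ]
tin [508.8  65.8  38. ]
```

```bash
python3 -m crank '[{"linear":[-8,2,45],"turn":0,"claw":1},{"linear":[-16,2,90],"turn":0,"claw":1},{"linear":[-24,2,135],"turn":0,"claw":1},{"linear":[-28,2,180],"turn":0,"claw":1},{"linear":[-28,2,205],"turn":0,"claw":1},{"linear":[-28,2,220],"turn":0,"claw":1},{"linear":[-28,2,228],"turn":0,"claw":1},{"linear":[-28,2,228],"turn":0,"claw":1}]'
python3 - <<'E'
from h import *
P=pose();print(P,get_obs()['ft_force'])
cv2.imwrite('pics/w2.png',read_camera('wrist')[:,:,::-1]);a=read_camera('scene')[150:290,180:420,::-1]
cv2.imwrite('pics/s2.png',cv2.resize(a,None,fx=3.3,fy=3.3))
E
```

```text
time: 2.65
tcp_pos: [428.4, -124.7, 6.6]
ee_rot: [-0.001, 1.0, 0.0, -0.001]
ft_force: [-0.2, 0.9, 0.4]
finger_gap: 85.5
(array([ 428.3724049 , -124.70510297,    6.61956537]), array([-1.22701076e-03,  9.99998788e-01,  4.16232373e-04, -8.63083431e-04])) [-0.16122667  0.85120905  0.3801045 ]
```

View pics/w2.png

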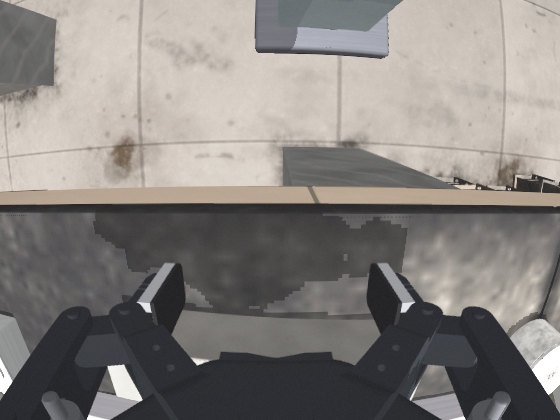

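View pics/s2.png

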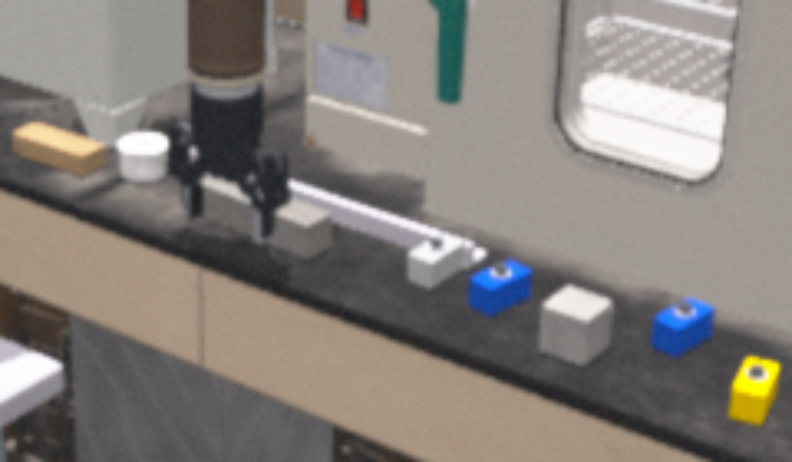

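The fingers are down on the near side of the prism, clear of everything. I'll push back gently.

```bash
python3 -m crank '[{"linear":[-8,-3,0],"turn":0,"claw":1},{"linear":[-15,-6,0],"turn":0,"claw":1},{"linear":[-20,-6,0],"turn":0,"claw":1},{"linear":[-25,-6,0],"turn":0,"claw":1},{"linear":[-30,-6,0],"turn":0,"claw":1},{"linear":[-35,-6,0],"turn":0,"claw":1},{"linear":[-40,-6,0],"turn":0,"claw":1},{"linear":[-45,-6,0],"turn":0,"claw":1}]'
python3 -m crank '[{"linear":[-4,0,0],"turn":0,"claw":1},{"linear":[-8,0,0],"turn":0,"claw":1},{"linear":[-10,0,0],"turn":0,"claw":1},{"linear":[-10,0,0],"turn":0,"claw":1}]'
python3 - <<'E'
from h import *
import pickle
P=pose();print(P,get_obs()['ft_force'])
cv2.imwrite('pics/w3.png',read_camera('wrist')[:,:,::-1]);a=read_camera('scene')[170:250,200:340,::-1]
cv2.imwrite('pics/s3.png',cv2.resize(a,None,fx=5,fy=5))
E
```

```text
time: 3.55
tcp_pos: [474.2, -131.5, 7.2]
ee_rot: [-0.001, 1.0, 0.0, -0.0]
ft_force: [-2.4, 0.1, 0.9]
finger_gap: 85.6
time: 3.95
tcp_pos: [484.7, -131.7, 7.3]
ee_rot: [-0.001, 1.0, -0.0, 0.001]
ft_force: [-0.1, -0.3, 0.6]
finger_gap: 85.1
(array([ 484.71410474, -131.73499636,    7.32894354]), array([-7.35394290e-04,  9.99999575e-01, -1.56676385e-04,  5.33160635e-04])) [-0.11590907 -0.32192655  0.56351977]
```

View pics/s3.png

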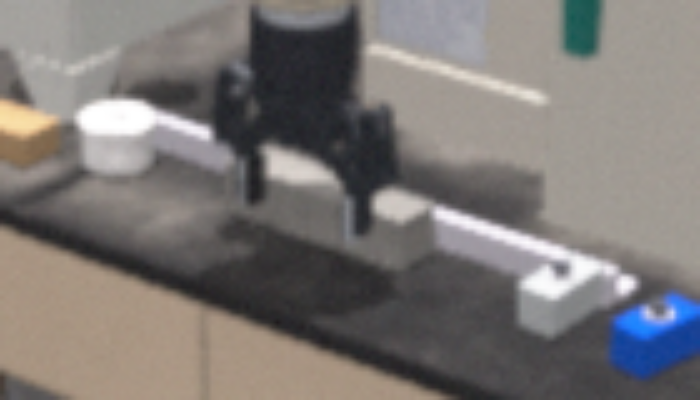

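View pics/w3.png

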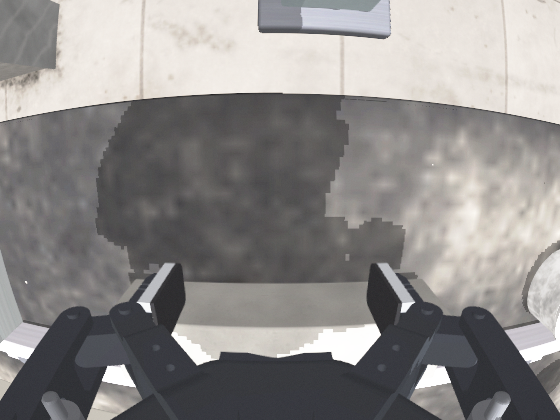

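The prism is square to the fingers and close to the fence, with about 2.4 N of push. I'll creep in the last millimetres.

```bash
for i in 1; do python3 -m crank '[{"linear":[-2,0,0],"turn":0,"claw":1},{"linear":[-4,0,0],"turn":0,"claw":1},{"linear":[-5,0,0],"turn":0,"claw":1}]'
python3 -m crank '[{"linear":[-2,0,0],"turn":0,"claw":1},{"linear":[-2,0,0],"turn":0,"claw":1}]'; python3 -m crank '[{"linear":[-1.5,0,0],"turn":0,"claw":1},{"linear":[-1.5,0,0],"turn":0,"claw":1}]';done
```

```text
time: 4.35
tcp_pos: [488.7, -131.7, 7.3]
ee_rot: [-0.001, 1.0, 0.0, -0.0]
ft_force: [-4.3, -0.1, 1.9]
finger_gap: 85.0
time: 4.55
tcp_pos: [491.3, -131.7, 7.2]
ee_rot: [-0.001, 1.0, -0.0, 0.0]
ft_force: [-2.1, -0.5, 0.3]
finger_gap: 85.3
time: 4.75
tcp_pos: [491.8, -131.7, 7.2]
ee_rot: [-0.0, 1.0, 0.0, -0.001]
ft_force: [-5.5, 0.5, 2.6]
finger_gap: 85.2
```

```bash
python3 -m crank '[{"linear":[-1,0,0],"turn":0,"claw":1},{"linear":[-1,0,0],"turn":0,"claw":1}]'
python3 -m crank '[{"linear":[-1,0,0],"turn":0,"claw":1},{"linear":[-1,0,0],"turn":0,"claw":1}]'
```

```text
time: 4.95
tcp_pos: [491.9, -131.7, 7.0]
ee_rot: [-0.0, 1.0, 0.0, -0.001]
ft_force: [-8.0, -1.0, 5.8]
finger_gap: 85.5
time: 5.15
tcp_pos: [491.9, -131.7, 6.9]
ee_rot: [0.0, 1.0, 0.001, -0.002]
ft_force: [-10.3, 0.6, 5.5]
finger_gap: 85.6
```

The position has stalled and force is rising to about 10 N, so the prism is seated. I'll back off, lift and check flushness.

```bash
python3 -m crank '[{"linear":[10,0,0],"turn":0,"claw":1},{"linear":[30,0,0],"turn":0,"claw":1},{"linear":[50,0,-40],"turn":0,"claw":1},{"linear":[70,0,-85],"turn":0,"claw":0.3},{"linear":[85,0,-130],"turn":0,"claw":-0.5},{"linear":[90,0,-175],"turn":0,"claw":-1},{"linear":[90,0,-200],"turn":0,"claw":-1},{"linear":[90,0,-200],"turn":0,"claw":-1}]'
python3 - <<'E'
from h import *
import pickle
P=pose();print(P,get_obs()['ft_force'])
a=read_camera('wrist')[:,:,::-1];cv2.imwrite('pics/w4.png',a);pickle.dump(P,open('pics/w4.pkl','wb'))
E
```

```text
time: 5.95
tcp_pos: [407.2, -132.1, 211.0]
ee_rot: [-0.001, 1.0, 0.0, 0.005]
ft_force: [0.0, 0.5, 0.2]
finger_gap: 12.4
(array([ 407.16929346, -132.09328623,  210.97339026]), array([-8.52200199e-04,  9.99987822e-01,  4.54200070e-04,  4.83972074e-03])) [0.02178021 0.53719421 0.1608763 ]
```

View pics/w4.png

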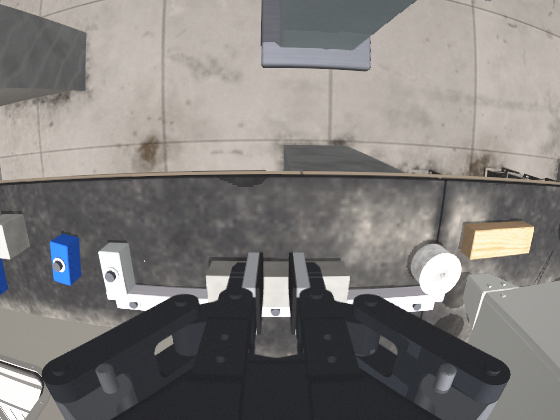

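```bash
python3 - <<'E'
import cv2
a=cv2.imread('pics/w4.png')
cv2.imwrite('pics/w4a.png',cv2.resize(a[235:325,95:245],None,fx=5,fy=5,interpolation=cv2.INTER_CUBIC))
cv2.imwrite('pics/w4b.png',cv2.resize(a[235:325,300:450],None,fx=5,fy=5,interpolation=cv2.INTER_CUBIC))
E
```

```text
(no output)
```

View pics/w4a.png

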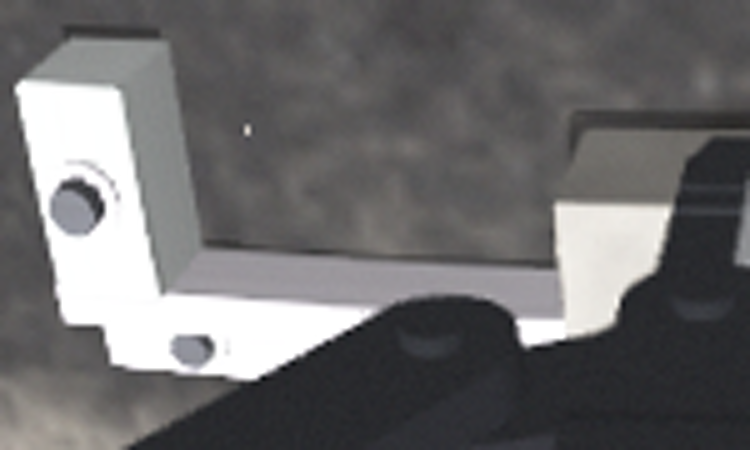

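View pics/w4b.png

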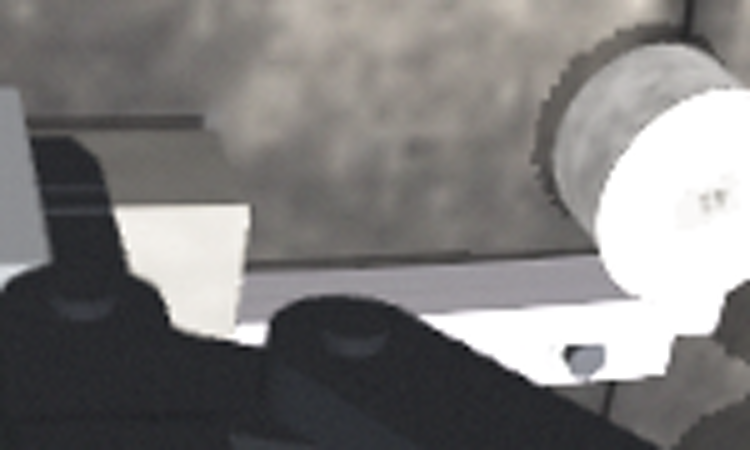

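```bash
python3 - <<'E'
from h import *
import pickle
P=pickle.load(open('pics/w4.pkl','rb'))
for n,p,z in[('prNL',(206,275.4),40),('prNR',(350.2,276.2),40),('prFR',(347.4,302),40),('prbaseNR',(300+206/5,235+130/5),0),('prbaseNL',(95+590/5,235+130/5),0),
 ('fT1',(128,293.6),26),('fT3',(428,294.6),26),('fB1',(136,283.6),0),('fB3',(418,285),0),
 ('stNR',(119,252.6),32),('stbase',(128,243),0),('stbaseF',(136,283.6),0),('tin',(300+690/5,235+195/5),38)]:
  print(n,ray('wrist',p,z,P).round(1))
E
```

```text
prNL [ 504.  -209.2   40. ]
prNR [505.  -49.7  40. ]
prFR [539.1 -49.5  40. ]
prbaseNR [505.2 -52.5   0. ]
prbaseNL [ 505.4 -208.5    0. ]
fT1 [ 543.3 -319.    26. ]
fT3 [544.8  61.9  26. ]
fB1 [ 542.9 -318.     0. ]
fB3 [544.7  58.2   0. ]
stNR [ 483.5 -316.7   32. ]
stbase [ 484.3 -319.1    0. ]
stbaseF [ 542.9 -318.     0. ]
tin [508.8  62.6  38. ]
```

The prism is flush: near edge at x=504.0 and 505.0, fence at 543 to 545 with the same slope. Its right end is at y≈-50, and the stop face is at y≈-318, so it has about 108 mm to slide. I'll check where the oven handle is before moving close to the fence.

```bash
python3 - <<'E'
from h import *
m1,m2=camera_model('scene'),camera_model('side')
Ps=[m['camera_matrix']@np.c_[m['R'],m['t']] for m in(m1,m2)]
for a,b in[((316.5,180.5),(253,163)),((317,139),(254.5,123))]:
    X=cv2.triangulatePoints(Ps[0],Ps[1],np.array(a),np.array(b));print((X[:3]/X[3]).ravel().round())
a=read_camera('side')[90:200,220:320,::-1];cv2.imwrite('pics/sd5.png',cv2.resize(a,None,fx=5,fy=5))
b=read_camera('scene')[110:200,280:360,::-1];cv2.imwrite('pics/sc5.png',cv2.resize(b,None,fx=5,fy=5))
E
```

```text
[1357.  -95.  340.]
[1. 2. 1.]
```

View pics/sd5.png

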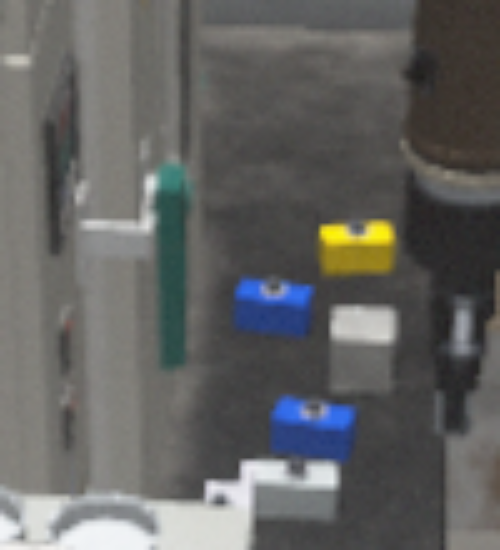

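View pics/sc5.png

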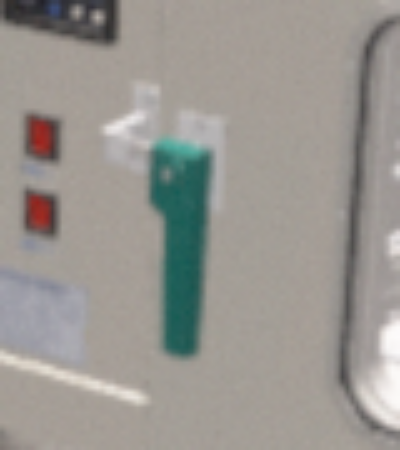

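```bash
python3 - <<'E'
from h import *
m1,m2=camera_model('scene'),camera_model('side')
Ps=[m['camera_matrix']@np.c_[m['R'],m['t']] for m in(m1,m2)]
for a,b in[((316.5,180.5),(254.5,163)),((316,139),(254.5,123.5))]:
    X=cv2.triangulatePoints(Ps[0],Ps[1],np.array(a,float).reshape(2,1),np.array(b,float).reshape(2,1));X=(X[:3]/X[3]).ravel();print(X.round(),proj('scene',X),proj('side',X))
E
```

```text
[ 597. -284.  153.] [316.17047617 180.86227408] [254.18134399 162.52827339]
[ 593. -280.  304.] [316.28320433 138.63687281] [254.76971041 123.96875697]
```

The handle's lower end is at about (595, -283, 153), well clear of a push that ends at y≈-143. I'll move over to the free end, between the prism and the tin, with the fingers shut.

```bash
python3 -m crank '[{"linear":[-35,35,0],"turn":0,"claw":-1},{"linear":[-70,70,0],"turn":0,"claw":-1},{"linear":[-100,100,0],"turn":0,"claw":-1},{"linear":[-115,117,30],"turn":0,"claw":-1},{"linear":[-115,117,75],"turn":0,"claw":-1},{"linear":[-115,117,110],"turn":0,"claw":-1},{"linear":[-115,117,120],"turn":0,"claw":-1},{"linear":[-115,117,120],"turn":0,"claw":-1}]'
python3 - <<'E'
from h import *
P=pose();print(P)
cv2.imwrite('pics/w6.png',read_camera('wrist')[:,:,::-1]);a=read_camera('scene')[170:250,200:340,::-1]
cv2.imwrite('pics/s6.png',cv2.resize(a,None,fx=5,fy=5))
E
```

```text
time: 6.9
tcp_pos: [517.7, -15.2, 85.2]
ee_rot: [-0.0, 1.0, -0.001, -0.002]
ft_force: [0.0, -0.3, 0.5]
finger_gap: -0.1
(array([517.69247218, -15.21186738,  85.17490106]), array([-2.74187784e-04,  9.99996876e-01, -6.62585007e-04, -2.39458662e-03]))
```

View pics/w6.png

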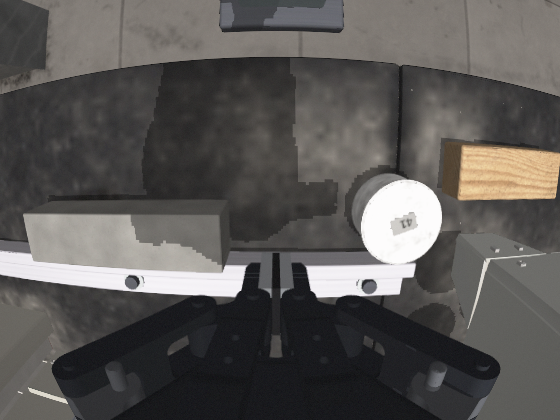

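View pics/s6.png

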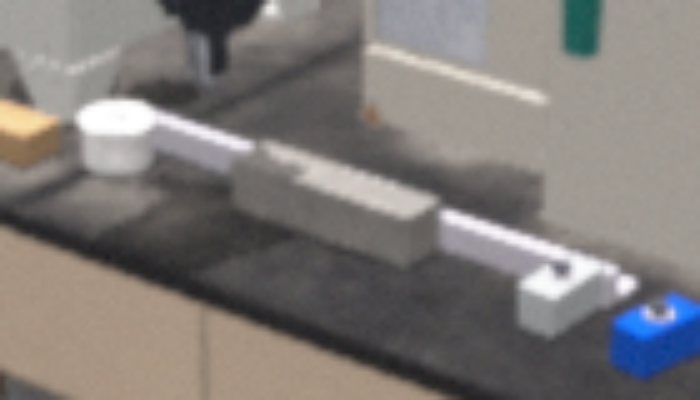

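The fingers are above the gap, the prism lies flush along the fence, and the tin is clear at (400,222). I'll lower and begin the slide.

```bash
python3 -m crank '[{"linear":[-3,0,35],"turn":0,"claw":-1},{"linear":[-3,0,60],"turn":0,"claw":-1},{"linear":[-3,0,67],"turn":0,"claw":-1},{"linear":[-3,0,67],"turn":0,"claw":-1}]'
python3 -m crank '[{"linear":[0,-6,0],"turn":0,"claw":-1},{"linear":[0,-11,0],"turn":0,"claw":-1},{"linear":[0,-16,0],"turn":0,"claw":-1},{"linear":[0,-20,0],"turn":0,"claw":-1},{"linear":[0,-24,0],"turn":0,"claw":-1},{"linear":[0,-28,0],"turn":0,"claw":-1},{"linear":[0,-32,0],"turn":0,"claw":-1},{"linear":[0,-36,0],"turn":0,"claw":-1}]'
python3 - <<'E'
from h import *
P=pose();print(P)
cv2.imwrite('pics/w7.png',read_camera('wrist')[:,:,::-1]);a=read_camera('scene')[170:250,200:340,::-1]
cv2.imwrite('pics/s7.png',cv2.resize(a,None,fx=5,fy=5))
E
```

```text
time: 7.4
tcp_pos: [522.6, -14.8, 20.9]
ee_rot: [-0.0, 1.0, 0.0, 0.0]
ft_force: [-0.5, 0.6, 0.4]
finger_gap: 0.4
time: 8.2
tcp_pos: [522.4, -50.5, 20.4]
ee_rot: [-0.001, 1.0, 0.0, 0.0]
ft_force: [-1.2, 4.7, 4.1]
finger_gap: -0.1
(array([522.44038627, -50.4576309 ,  20.36218218]), array([-9.05696671e-04,  9.99999555e-01,  2.51327353e-04,  7.71909594e-05]))
```

View pics/w7.png

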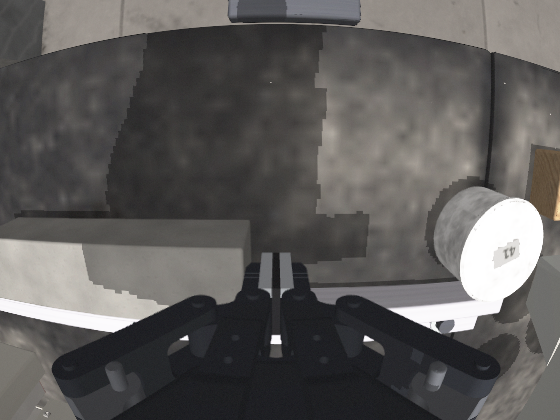

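View pics/s7.png

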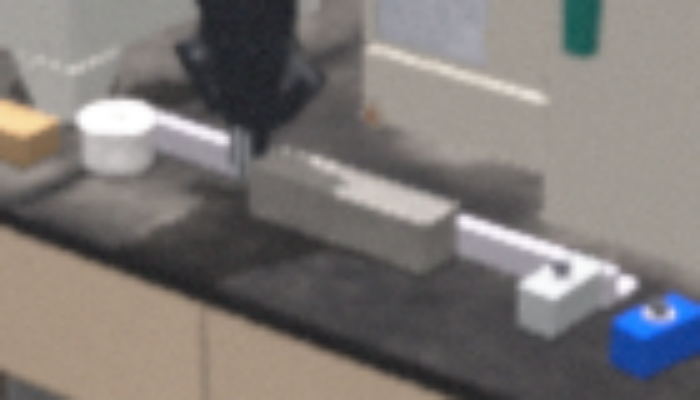

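The prism slides along the fence with about 5 N of push and stays flush. I'll carry on.

```bash
python3 -m crank '[{"linear":[0,-5,0],"turn":0,"claw":-1},{"linear":[0,-10,0],"turn":0,"claw":-1},{"linear":[0,-15,0],"turn":0,"claw":-1},{"linear":[0,-20,0],"turn":0,"claw":-1},{"linear":[0,-25,0],"turn":0,"claw":-1},{"linear":[0,-30,0],"turn":0,"claw":-1},{"linear":[0,-35,0],"turn":0,"claw":-1},{"linear":[0,-40,0],"turn":0,"claw":-1}]'
python3 -m crank '[{"linear":[0,-5,0],"turn":0,"claw":-1},{"linear":[0,-10,0],"turn":0,"claw":-1},{"linear":[0,-15,0],"turn":0,"claw":-1},{"linear":[0,-20,0],"turn":0,"claw":-1},{"linear":[0,-25,0],"turn":0,"claw":-1},{"linear":[0,-30,0],"turn":0,"claw":-1},{"linear":[0,-35,0],"turn":0,"claw":-1},{"linear":[0,-38,0],"turn":0,"claw":-1}]'
python3 - <<'E'
from h import *
P=pose();print(P)
cv2.imwrite('pics/w8.png',read_camera('wrist')[:,:,::-1]);a=read_camera('scene')[170:250,200:340,::-1]
cv2.imwrite('pics/s8.png',cv2.resize(a,None,fx=5,fy=5))
E
```

```text
time: 9.1
tcp_pos: [522.2, -91.2, 20.2]
ee_rot: [-0.001, 1.0, -0.0, -0.0]
ft_force: [-0.3, 2.2, 0.9]
finger_gap: 0.2
time: 9.9
tcp_pos: [522.3, -129.4, 20.2]
ee_rot: [-0.0, 1.0, -0.0, -0.0]
ft_force: [-0.2, 2.4, -0.8]
finger_gap: -0.1
(array([ 522.25122313, -129.42031539,   20.23010781]), array([-3.38775145e-04,  9.99999931e-01, -1.35944209e-04, -6.94083987e-05]))
```

View pics/w8.png

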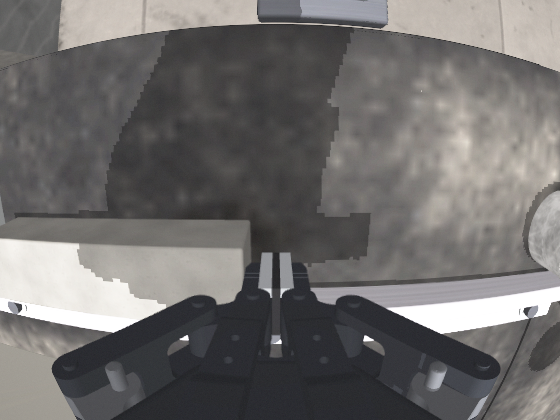

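View pics/s8.png

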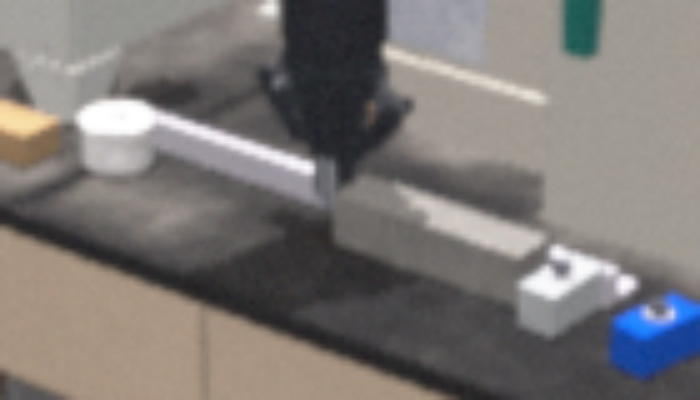

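Nearly at the stop now, so I'll creep in small steps and watch the force.

```bash
python3 -m crank '[{"linear":[0,-2.5,0],"turn":0,"claw":-1},{"linear":[0,-5,0],"turn":0,"claw":-1},{"linear":[0,-7.5,0],"turn":0,"claw":-1},{"linear":[0,-10,0],"turn":0,"claw":-1}]'
python3 -m crank '[{"linear":[0,-2,0],"turn":0,"claw":-1},{"linear":[0,-2,0],"turn":0,"claw":-1}]'
python3 -m crank '[{"linear":[0,-1.5,0],"turn":0,"claw":-1},{"linear":[0,-1.5,0],"turn":0,"claw":-1}]'
```

```text
time: 10.4
tcp_pos: [522.4, -138.6, 20.3]
ee_rot: [-0.001, 1.0, 0.0, -0.0]
ft_force: [0.2, 1.2, -0.3]
finger_gap: 0.2
time: 10.6
tcp_pos: [522.4, -141.3, 20.3]
ee_rot: [-0.0, 1.0, -0.0, 0.0]
ft_force: [1.3, 1.3, 0.3]
finger_gap: -0.1
time: 10.8
tcp_pos: [522.4, -142.3, 20.3]
ee_rot: [-0.001, 1.0, -0.0, 0.0]
ft_force: [0.6, 2.9, -0.7]
finger_gap: 0.2
```

```bash
python3 -m crank '[{"linear":[0,-1.5,0],"turn":0,"claw":-1},{"linear":[0,-1.5,0],"turn":0,"claw":-1}]'
python3 -m crank '[{"linear":[0,-1.5,0],"turn":0,"claw":-1},{"linear":[0,-1.5,0],"turn":0,"claw":-1}]'
python3 -m crank '[{"linear":[0,-1,0],"turn":0,"claw":-1},{"linear":[0,-1,0],"turn":0,"claw":-1}]'
```

```text
time: 11.0
tcp_pos: [522.4, -143.5, 20.3]
ee_rot: [-0.001, 1.0, 0.0, -0.0]
ft_force: [-0.2, 3.0, 0.1]
finger_gap: -0.3
time: 11.2
tcp_pos: [522.4, -143.6, 20.3]
ee_rot: [-0.001, 1.0, 0.001, -0.0]
ft_force: [-0.7, 7.7, 3.3]
finger_gap: 0.2
time: 11.4
tcp_pos: [522.4, -143.6, 20.3]
ee_rot: [-0.002, 1.0, 0.002, -0.0]
ft_force: [0.0, 9.3, 3.8]
finger_gap: 0.1
```

It stalled at y=-143.6 with force rising to 9 N, so the end has met the stop. I'll back off along the fence, lift and check.

```bash
python3 -m crank '[{"linear":[0,8,0],"turn":0,"claw":-1},{"linear":[0,25,0],"turn":0,"claw":-1},{"linear":[0,30,-40],"turn":0,"claw":-1},{"linear":[20,15,-80],"turn":0,"claw":-1},{"linear":[50,-15,-120],"turn":0,"claw":-0.5},{"linear":[85,-50,-150],"turn":0,"claw":0.3},{"linear":[115,-80,-180],"turn":0,"claw":1},{"linear":[115,-95,-190],"turn":0,"claw":1}]'
python3 -m crank '[{"linear":[0,0,0],"turn":0,"claw":1},{"linear":[0,0,0],"turn":0,"claw":1}]'
python3 - <<'E'
from h import *
import pickle
P=pose();print(P)
a=read_camera('wrist')[:,:,::-1];cv2.imwrite('pics/w9.png',a);pickle.dump(P,open('pics/w9.pkl','wb'))
cv2.imwrite('pics/w9a.png',cv2.resize(a[225:325,100:360],None,fx=3,fy=3,interpolation=cv2.INTER_CUBIC))
a=read_camera('scene')[170:250,200:340,::-1]
cv2.imwrite('pics/s9.png',cv2.resize(a,None,fx=5,fy=5))
E
```

```text
time: 12.2
tcp_pos: [404.7, -243.8, 212.1]
ee_rot: [0.001, 1.0, -0.0, 0.001]
ft_force: [1.5, -0.5, 0.2]
finger_gap: 58.2
time: 12.4
tcp_pos: [407.5, -241.9, 210.6]
ee_rot: [0.0, 1.0, -0.0, 0.001]
ft_force: [1.2, 0.7, -0.0]
finger_gap: 84.7
(array([ 407.52365958, -241.91671239,  210.5801817 ]), array([ 4.25721922e-04,  9.99999555e-01, -1.88303952e-04,  8.20906645e-04]))
```

View pics/w9.png

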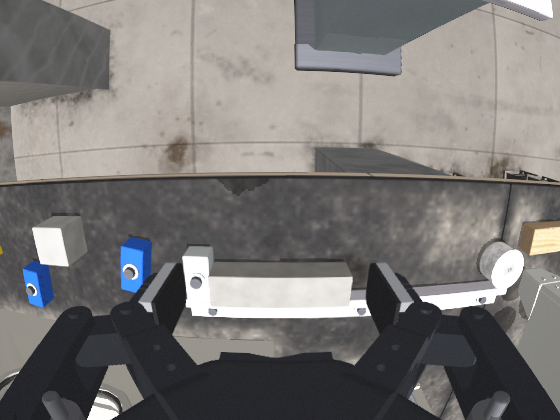

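View pics/w9a.png

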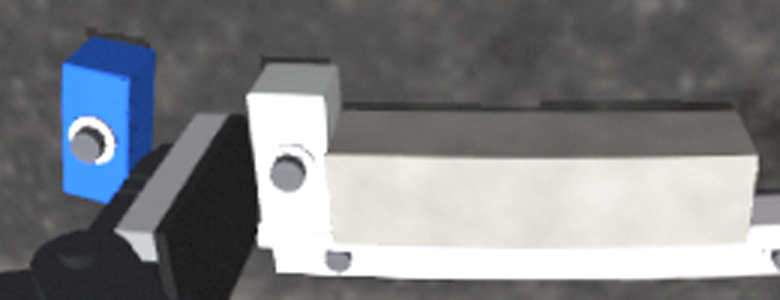

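View pics/s9.png

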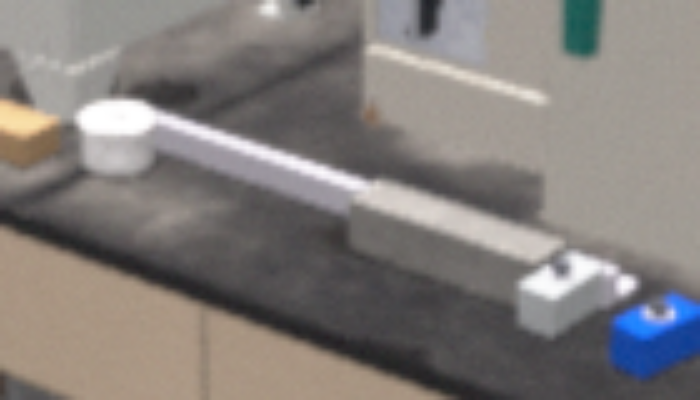

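```bash
python3 - <<'E'
from h import *
import pickle
P=pickle.load(open('pics/w9.pkl','rb'))
f=lambda x,y:(100+x/3-.33,225+y/3-.33)
for n,p,z in[('NL',f(328,154),40),('NR',f(756,156),40),('FR',f(751,243),40),('FL',f(330,244),40),('bNR',f(735,108),0),('bNL',f(345,111),0),('stNR',f(328,95),32),('stNL',f(248,94),32),('fence',f(765,228),26)]:
  print(n,ray('wrist',p,z,P).round(1))
E
```

```text
NL [ 502.9 -315.9   40. ]
NR [ 504.1 -158.6   40. ]
FR [ 542.6 -156.6   40. ]
FL [ 542.6 -318.7   40. ]
bNR [ 503.1 -158.8    0. ]
bNL [ 504.2 -316.6    0. ]
stNR [ 482.6 -315.8   32. ]
stNL [ 483.  -346.5   32. ]
fence [ 544.8 -147.7   26. ]
```

The views show the prism home: near edge at x 503 to 504, parallel to the fence, with its end at y≈-316 on the stop face at ≈-316. There's plenty of time, so I'll touch the long side lightly to confirm no sub-millimetre gap opened during the slide.

```bash
python3 -m crank '[{"linear":[-10,8,45],"turn":0,"claw":1},{"linear":[-20,17,90],"turn":0,"claw":1},{"linear":[-30,17,135],"turn":0,"claw":1},{"linear":[-40,17,175],"turn":0,"claw":1},{"linear":[-45,17,195],"turn":0,"claw":1},{"linear":[-47,17,203],"turn":0,"claw":1},{"linear":[-47,17,203],"turn":0,"claw":1}]'
python3 -m crank '[{"linear":[-10,0,0],"turn":0,"claw":1},{"linear":[-20,0,0],"turn":0,"claw":1},{"linear":[-28,0,0],"turn":0,"claw":1},{"linear":[-33,0,0],"turn":0,"claw":1},{"linear":[-33,0,0],"turn":0,"claw":1}]'
```

```text
time: 13.2
tcp_pos: [453.8, -223.3, 5.8]
ee_rot: [-0.001, 1.0, 0.0, -0.002]
ft_force: [0.6, -0.1, 0.0]
finger_gap: 85.4
time: 13.7
tcp_pos: [488.8, -224.1, 7.8]
ee_rot: [-0.001, 1.0, -0.0, 0.001]
ft_force: [-0.3, -0.4, -0.1]
finger_gap: 85.5
```

```bash
python3 -m crank '[{"linear":[-1.5,0,0],"turn":0,"claw":1},{"linear":[-1.5,0,0],"turn":0,"claw":1}]'
python3 -m crank '[{"linear":[-1,0,0],"turn":0,"claw":1},{"linear":[-1,0,0],"turn":0,"claw":1}]'
python3 -m crank '[{"linear":[-1,0,0],"turn":0,"claw":1},{"linear":[-1,0,0],"turn":0,"claw":1}]'
```

```text
time: 13.9
tcp_pos: [488.8, -224.2, 7.3]
ee_rot: [-0.001, 1.0, 0.0, -0.0]
ft_force: [-1.0, 0.8, 0.3]
finger_gap: 85.1
time: 14.1
tcp_pos: [490.0, -224.2, 7.3]
ee_rot: [-0.001, 1.0, 0.0, 0.0]
ft_force: [0.2, 0.3, 0.2]
finger_gap: 85.7
time: 14.3
tcp_pos: [491.1, -224.2, 7.3]
ee_rot: [-0.001, 1.0, 0.0, 0.0]
ft_force: [0.6, -0.5, -0.6]
finger_gap: 85.3
```

```bash
python3 -m crank '[{"linear":[-1,0,0],"turn":0,"claw":1},{"linear":[-1,0,0],"turn":0,"claw":1}]'
python3 -m crank '[{"linear":[-1,0,0],"turn":0,"claw":1},{"linear":[-1,0,0],"turn":0,"claw":1}]'
python3 -m crank '[{"linear":[-1,0,0],"turn":0,"claw":1},{"linear":[-1,0,0],"turn":0,"claw":1}]'
```

```text
time: 14.5
tcp_pos: [491.4, -224.2, 7.2]
ee_rot: [-0.0, 1.0, 0.0, -0.001]
ft_force: [-2.9, 0.9, 2.6]
finger_gap: 85.1
time: 14.7
tcp_pos: [491.4, -224.3, 7.1]
ee_rot: [-0.0, 1.0, 0.0, -0.001]
ft_force: [-6.4, 1.3, 3.7]
finger_gap: 85.6
time: 14.9
tcp_pos: [491.4, -224.3, 6.9]
ee_rot: [0.0, 1.0, 0.001, -0.002]
ft_force: [-7.4, -0.4, 4.4]
finger_gap: 85.3
```

It stalled at x=491.4. The earlier stall was 491.9, and the fence slope accounts for the difference, so the prism was already flush. I'll retreat and take a last look.

```bash
python3 -m crank '[{"linear":[8,0,0],"turn":0,"claw":1},{"linear":[28,0,0],"turn":0,"claw":1},{"linear":[48,0,-40],"turn":0,"claw":1},{"linear":[68,0,-85],"turn":0,"claw":1},{"linear":[80,0,-130],"turn":0,"claw":1},{"linear":[87,0,-175],"turn":0,"claw":1},{"linear":[87,0,-203],"turn":0,"claw":1},{"linear":[87,0,-203],"turn":0,"claw":1}]'
python3 -m crank '[{"linear":[0,0,0],"turn":0,"claw":1},{"linear":[0,0,0],"turn":0,"claw":1}]'
python3 - <<'E'
from h import *
import pickle
P=pose();print(P,get_obs()['ft_force'])
a=read_camera('wrist')[:,:,::-1];cv2.imwrite('pics/w10.png',a);pickle.dump(P,open('pics/w10.pkl','wb'))
cv2.imwrite('pics/w10a.png',cv2.resize(a[225:325,160:310],None,fx=5,fy=5,interpolation=cv2.INTER_CUBIC))
E
```

```text
time: 15.7
tcp_pos: [409.2, -225.2, 214.2]
ee_rot: [-0.001, 1.0, -0.001, 0.004]
ft_force: [0.9, 0.0, -0.7]
finger_gap: 85.6
time: 15.9
tcp_pos: [406.6, -223.8, 209.3]
ee_rot: [-0.001, 1.0, 0.0, -0.001]
ft_force: [0.3, -0.4, 0.5]
finger_gap: 85.3
(array([ 406.58914776, -223.82000443,  209.30715196]), array([-8.89051027e-04,  9.99999404e-01,  2.50555886e-04, -5.81821055e-04])) [ 0.2881358  -0.39511116  0.48165102]
```

View pics/w10.png

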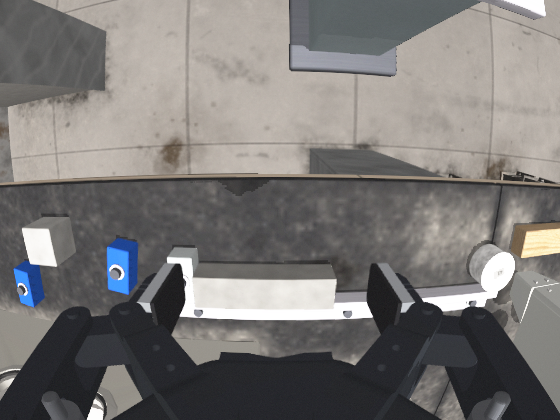

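View pics/w10a.png

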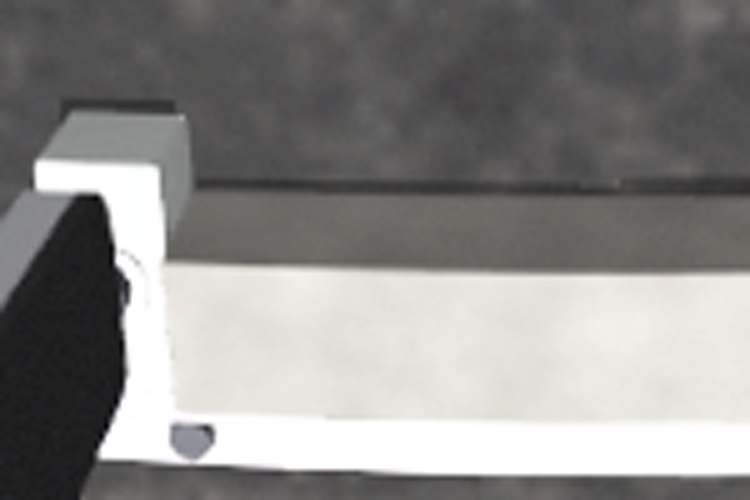

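```bash
python3 -c "
from plant import *
print(finish_job(),get_obs()['time'])"
```

```text
the job is handed in; nothing more can be done
the job is handed in; nothing more can be done
```

I pushed the prism back with the two open fingers until it was flush on the fence. I then slid it along the fence with the shut fingers until its end met the grey steel stop, not the blue or yellow look-alikes. It was handed in at about 16 s.

- **Contact:** every push stalled at the fence or stop with about 7 to 10 N on the wrist. A light second touch on the long side stalled again at x=491.4 (491.9 before). The fence's slight slope accounts for that difference, so the slide left no gap.
- **Cameras:** the last wrist view shows the prism in the corner with no visible gap at the fence or the stop. Just before that touch I measured its near edge 40 mm in front of the fence and parallel within about 1 mm. Its end lay on the stop face at y≈-316.
- **Disagreement:** readings of the stop face ranged from y=-316 to -319, which is within the calibration.
- **Other items:** the tin, mortar cube and wooden block look undisturbed in the last wrist view. The jar was out of that view and I did not check it again, but the fingers passed its area only at about 230 mm height. The arm ended clear of everything.

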